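# Lay the copper vase in the cradle and step it under the punch

## Robot

A 6-joint arm with a two-finger parallel gripper is mounted at the origin on the work surface. World frame = base frame: x ahead of the robot, y to its left, z up, the work surface at z = 0. Lengths are in mm, angles in rad, forces in N, time in s.
With the tool pointing down it reaches from about 400 to 925 mm from the base axis. Payload 12.5 kg.
Tool frame: the origin (TCP) lies between the finger pads; the fingertips stand env.tip_extent ahead of it and the grasp point (between the pads) lies 11 mm behind it (env.tip_extent is the distance from the TCP to the fingertips, in mm); z points along the fingers, y is the line along which they close (so a half turn about z gives the same grasp; the last joint's range is limited). The gripper opens to 95 mm and grips with 3 to 60 N. Pads are 20 mm wide; open, the fingers measure 119 mm over their backs; the gripper's body (75 mm by 180 mm) begins 59 mm behind the grasp point.
Start: joints at [-1.251, 0.491, 1.559, -0, 1.092, -0.106], TCP at [258.181, -569.203, 191.761] pointing down, gripper open.
Joint ranges: [-3.1, 3.1], [-0.84, 2.19], [0.05, 2.79], [-1.13, 4.28], [0.06, 2.93], [-2.69, 2.69]. Speed limits (rad/s): [2.22, 2.22, 2.79, 3.14, 3.14, 3.14].

## Interface

Orientations are given as [roll, pitch, yaw] about the fixed x, y, z axes, in that order (R = Rz(yaw) Ry(pitch) Rx(roll)).
In Python, from cell import env gives the robot as it stands.
- The arm moves only by the tool carry_out, never from a script. Its argument "motion" is a list of rows, each a list of 5 numbers: the shift along the tool's x, y, z in mm, then the turn about the tool's z in degrees, then the closure, from 0 (fully open) to 1 (shut). A call has 1 to 12 rows; each row shifts and turns the commanded pose from where the row before left it, along the tool's axes as they then stand; what a row does not reach is not made up. A row lasts 1/10 s, in which the tool goes at most 50 mm and 8.59 degrees, less where a joint would pass 70% of its speed; a pose out of reach is approached as far as the arm can. A call with a gripper value outside its range is refused whole. The fingers move at their own pace and stop on an object; the grip force is fixed at half the most. Time passes only in rows, so rows that do not move let the fingers close. It gives the time, the measured TCP pose, the force, the opening and the grip force at its end, in the units of the state.
- env.state(): the state, without advancing time (a new reading comes with each control period).
- env.read_camera(name): name is "scene" or "top"; returns a dict with "color" (480x640x3 uint8, red, green, blue), "K" (3x3 intrinsics, pixels), "R" (3x3) and "t" (3): a world point X has camera coordinates R X + t. Camera axes: x right, y down, z forward; pixel columns grow to the right and rows downward; lengths in mm; the calibration is good to about 2 mm. A picture is of the moment at which its call begins. There is no depth.
- env.job_done(): hands the job in; it is judged then, once.
The state is a dict: "t": time; "joints": joint angles; "qvel": joint speeds; "tau": joint torques, N m; "eef_pos": TCP position; "tcp_rot": TCP orientation; "ft_force": force on the tool from outside, world axes, zero at the start; "moment": the same for the moment, N m; "opening": opening from 0.0 (shut) to 1.0 (fully open); "grip_force": force on a finger pad.
Only numpy, scipy, OpenCV 4.12 (cv2) and the standard library are available. Lean on these libraries where they do the work, as an engineer would, in place of code of your own. Each camera call takes 0.05 s, during which the arm holds its last target. There are 200 camera calls.

## Task

Lay the waisted copper vase gently on its side in the wooden cradle, resting in both vees with its foot close to the end board, first drawing the cradle out by its handle if it stands under the punch. Then let go of the vase and move the cradle by its handle until the fixed punch stands centrally over the vase's foot-side ring, stop there for a second, and go on until it stands centrally over the mouth-side ring, and leave everything there. Do not strike the punch, and do not knock over or shove aside the other things on the bench.

Things in the scene. Friction and masses are not known exactly. Their poses are not given: they have to be found in the camera images.
- vase: waisted copper vase, upright at the start, 135 mm tall, closed, round. Foot (height 0-25 mm) and mouth (114-135 mm): cylinders 60 mm across; between them a waist 44 mm across (height 50-92 mm) with a raised ring, 52 mm across and 10 to 12 mm wide, beyond each end of it. 0.25 to 0.47 kg. Origin: centre of the foot's underside; z along its axis to the mouth.
- ring_foot (a point): point on the vase's axis at the middle of its foot-side ring, 38 mm from the foot's underside
- ring_mouth (a point): point on the vase's axis at the middle of its mouth-side ring, 104 mm from the foot's underside
- cradle: wooden cradle on a two-way slide table, always level. Origin: centre of the underside of its 12 mm deck, 38 mm above the bench. x: along the cradle to its end board, away from the robot; y: to its handle. Deck x -90 to 90, y -60 to 120 mm. End board: inner face at x = 73 mm, 80 mm wide, top 62 mm above origin. Laid, the vase's mouth points to -x, its foot is 0 to 15 mm from the board.
- vees (a point): in the cradle, 59 mm above its origin: where the axis of a laid vase passes (97 mm above the bench). Two vee supports with 45 degree faces, 12 mm thick, at cradle x = 52 and -57 mm carry the vase's foot and mouth cylinders; their tops are 10 mm below this axis. Between them (x -50 to 45 mm) the deck is bare: room for fingers.
- handle (a point): upright round wooden handle of the cradle, 24 mm across, 56 mm tall, at cradle x = 0, y = 95 mm; this point is on its axis 85 mm above the bench, 25 mm below its top. Pulled or pushed level by it, the cradle slides both ways, never turns, and stays where it is left; each slide resists with 2.5 N and light damping.
- slide_x (a joint): travel of the cradle along its own x, 0 (drawn out towards the robot) to 0.2 m. The punch stands over the cradle's origin at 0.15. Below about 0.045 the cradle is clear of the punch for loading from above.
- slide_y (a joint): travel of the cradle along its own y, -0.045 to 0.045 m; at 0 the vees' middle line passes under the punch.
- punch: fixed steel punch pointing down, 18 mm thick, conical tip. Origin: the tip, 137 mm above the bench, 10 mm above a laid vase. Axes as the cradle's. It hangs from a level arm, 30 mm wide, 184 to 214 mm above the bench, that ends 15 mm past the punch and comes from a 40 mm square post, 221 mm tall, 160 mm away to the side away from the handle (-y).
- beaker: plain copper beaker, slightly conical, 68 mm across the mouth, 56 mm at the foot, 100 mm tall. Origin: centre of its underside, z up.
- oilcan: steel oil can, 68 mm across, 155 mm tall with a thin spout on top. Origin: centre of its underside, z up.
- pot: squat copper mug, 84 mm across, 75 mm tall, with one side handle reaching about 70 mm from the axis. Origin: centre of its underside, z up.
- jar: amber glass jar, 70 mm across, 90 mm tall. Origin: centre of its underside, z up.
- hammer: hammer lying flat, 260 mm long, head 95 mm wide, 26 mm high. Origin: about its middle; x along the handle towards the head.
- mallet_head: wooden mallet head without its handle, a cylinder 60 mm across and 110 mm long, lying on its side. Origin: underside, at mid length.
- dolly: steel dolly block 80 x 50 x 40 mm. Origin: centre of its underside.
- block: loose wooden block 110 x 70 x 40 mm. Origin: centre of its underside.

How it is judged:
By the outcome, as a careful person would: the job done as asked, in the order asked, and still so for the second after the job is handed in, with the robot touching nothing.
It also fails if it takes over 72 s, if anything falls off the work surface, if the arm or the gripper's body presses on something with over 40 N, if the wrist force passes 120 N, or if a joint passes its speed limit or range.

## Working session

There is one attempt and no reset: what is moved stays moved. The work goes in short steps, Python scripts to look and compute and a tool call to move; the robot and the scene stay as the last step left them, time stands still between calls to the robot, and variables do not carry over. Pictures are saved under pics/ and viewed, at most 10 in all, crops included, and the job is handed in when it is done.

Besides the shell and the picture viewer there is one more tool, called after "Emit:" by a JSON object that holds its "name" and its "arguments", one argument or row to a line. carry_out: Moves the arm, as the interface text tells. Its arguments: {"type":"object","properties":{"motion":{"type":"array"}},"required":["motion"]}

```bash
mkdir -p pics; ls; python3 - <<'E'
from cell import env
import cv2,numpy as np
print(env.tip_extent, env.state())
for n in("scene","top"):
    c=env.read_camera(n);cv2.imwrite(f"pics/{n}0.png",c["color"][...,::-1]);print(n,c["K"].tolist(),c["R"].tolist(),c["t"].tolist())
E
```

```text
pics
8.0 {'t': 0.0, 'joints': array([-1.25058025e+00,  4.91594167e-01,  1.55947611e+00,  1.39372779e-05,
        1.09167897e+00, -1.05615344e-01]), 'qvel': array([-0.00076546,  0.00019102,  0.00060824, -0.00037372,  0.00091901,
       -0.00035178]), 'tau': array([-1.87347227e-04, -6.12643862e+01, -2.58184665e+01,  6.91700843e-02,
        4.83199989e-02, -1.05019483e-04]), 'eef_pos': array([ 258.10143708, -568.91345193,  191.13108049]), 'tcp_rot': array([-3.14044381e+00, -1.34217926e-04,  4.25824910e-01]), 'ft_force': array([ 0.14131381,  0.11233483, -0.03957278]), 'moment': array([ 0.01509761, -0.01321723, -0.02818853]), 'grip_force': 0.0, 'opening': 1.0015576224067202}
scene [[527.5532114558265, 0.0, 317.76680947825014], [0.0, 527.5532114558265, 237.79919704293147], [0.0, 0.0, 1.0]] [[0.7412331172198413, 0.6709204470804806, -0.02095756727019299], [0.4044789565952247, -0.4713497496871013, -0.7837258367194138], [-0.5356960328471689, 0.5724466500550376, -0.6207532466548763]] [-401.204354458437, -98.70638553172485, 1625.5914408799633]
top [[558.0169738846342, 0.0, 314.8774001931799], [0.0, 558.0169738846342, 237.02435697343083], [0.0, 0.0, 1.0]] [[-0.030800972097309313, -0.9995152390650728, 0.00453728933960511], [-0.9786651422696809, 0.029235255937429393, -0.20337118556112593], [0.20313995033997057, -0.010704517128928313, -0.97909119794272]] [35.808709017390576, 495.1578403124997, 1492.2506074178161]
```

View pics/scene0.png

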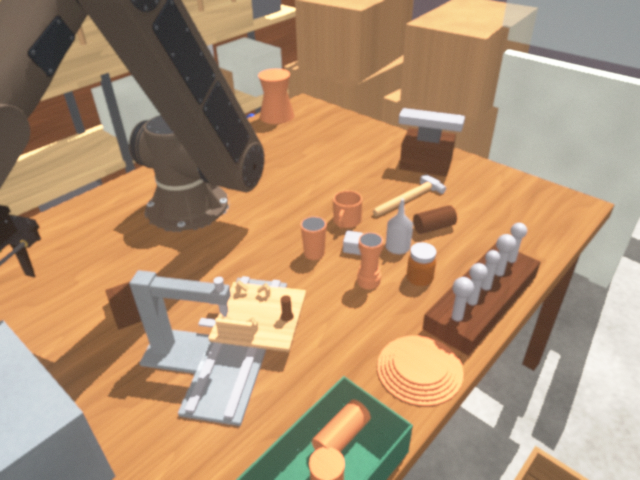

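View pics/top0.png

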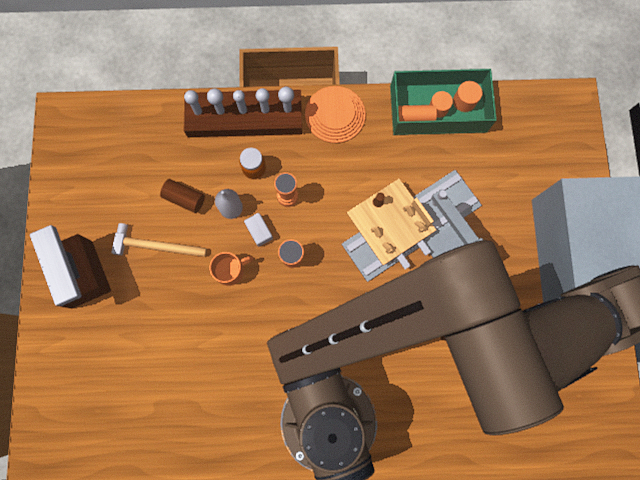

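The scene view shows the vase at about (370,262) and the cradle at about (260,315), with the punch at about (222,290). In the top view the vase is at (286,190), and the cradle deck at (392,222) is rotated. I'll enlarge both.

```bash
python3 - <<'E'
import cv2
a=cv2.imread("pics/top0.png")[140:290,250:490];cv2.imwrite("pics/t1.png",cv2.resize(a,None,fx=3.3333,fy=3.3333,interpolation=cv2.INTER_CUBIC))
a=cv2.imread("pics/scene0.png")[230:380,120:320];cv2.imwrite("pics/s1.png",cv2.resize(a,None,fx=4,fy=4,interpolation=cv2.INTER_CUBIC))
E
```

```text
(no output)
```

View pics/t1.png

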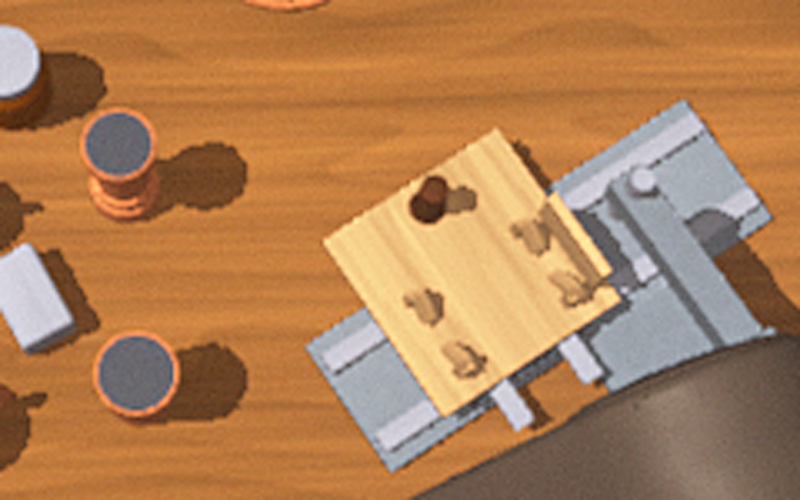

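View pics/s1.png

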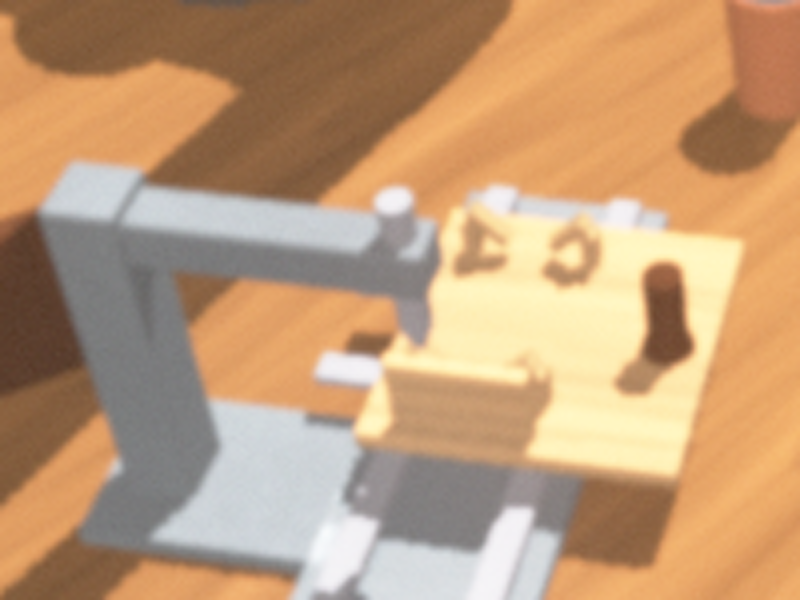

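The top crop shows the deck corners at (497,128), (323,240), (447,415) and (620,297), the vase mouth at (118,144) and the handle top near (436,184). The scene crop shows the punch tip at about (413,342), and the end board close beneath it.

```bash
cat > h.py <<'E'
import numpy as np
from cell import env
from scipy.optimize import least_squares
C={}
def cam(n):
    if n not in C: C[n]=env.read_camera(n)
    return C[n]
def proj(n,X):
    c=cam(n);p=c["K"]@(c["R"]@np.asarray(X,float)+c["t"]);return p[:2]/p[2]
def ray(n,u,z):
    c=cam(n);d=c["R"].T@np.linalg.solve(c["K"],[u[0],u[1],1]);o=-c["R"].T@c["t"];return o+d*(z-o[2])/d[2]
T=lambda x,y:(250+x/3.3333,140+y/3.3333)
S=lambda x,y:(120+x/4,230+y/4)
E
python3 - <<'E'
from h import *
co=[(-90,120),(90,120),(90,-60),(-90,-60)]
tp=[T(323,240),T(497,128),T(620,297),T(447,415)]
sp=[S(742,240),S(682,474),S(357,440),S(455,207)]
def W(p,c,z): a=p[2];return [p[0]+c[0]*np.cos(a)-c[1]*np.sin(a),p[1]+c[0]*np.sin(a)+c[1]*np.cos(a),z]
def f(p,wt=(1,1)):
    r=[]
    for c,t,s in zip(co,tp,sp): r+=list((proj("top",W(p,c,50))-t)*wt[0])+list((proj("scene",W(p,c,50))-s)*wt[1])
    return np.array(r)
for wt in((1,1),(1,0),(0,1)):
    s=least_squares(f,[500,-150,-1],args=(wt,));print(s.x,np.round(s.fun,1))
p=least_squares(f,[500,-150,-1]).x
a=p[2];R=np.array([[np.cos(a),-np.sin(a)],[np.sin(a),np.cos(a)]])
def loc(X): return R.T@(X[:2]-p[:2])
h1=ray("top",T(436,184),110);h2=ray("scene",S(664,272),110);print("handle",h1,h2,loc(h1),loc(h2))
t=ray("scene",S(415,342),137);print("tip",t,loc(t))
for z in (225,235,245):
  t=ray("top",T(642,182),z);u=ray("scene",S(395,198),z);print("punchtop",z,t,loc(t),u,loc(u))
v=ray("top",T(118,144),135);print("vase",v,ray("top",T(82,144),135),ray("top",T(157,144),135)); print(ray("top",T(124,190),25))
print("vase sc",ray("scene",(371,242),135), "beaker",ray("top",T(136,374),100),ray("scene",(314,225),100))
print("jar",ray("top",(251,157),90),"oil",ray("top",(227,202),100),"dolly",ray("top",T(35,290),40))
E
```

```text
[ 513.05473432 -208.95846871   -1.00446891] [-0.8 -0.4  0.2 -0.2 -0.9 -1.4 -0.7  0.2  0.3 -0.7 -1.  -1.2 -0.5 -0.2
 -1.1  0.4]
[ 511.04446834 -210.01268765   -1.01096906] [-0.3 -0.  -0.  -0.  -0.1 -0.7 -0.   0.   0.7  0.2 -0.  -0.  -0.3  0.5
 -0.   0. ]
[ 514.65260205 -208.53069847   -0.99980889] [-0.  -0.   0.6 -0.2 -0.  -0.   0.2  0.3  0.  -0.  -0.2 -0.8 -0.  -0.
 -0.7  0.7]
handle [ 593.71509521 -160.07798932  110.        ] [ 595.29553547 -159.22308607  110.        ] [ 2.02810552 94.29359401] [ 2.15463603 96.08597818]
tip [ 555.17695333 -296.2515328   137.        ] [ 96.26472751 -11.28993406]
punchtop 225 [ 558.15019668 -298.32753188  225.        ] [99.61186914 -9.89473116] [ 546.76784608 -286.86018239  225.        ] [ 83.82778894 -13.34738551]
punchtop 235 [ 555.34013624 -295.81653605  235.        ] [ 95.98519728 -10.91883611] [ 556.23860041 -292.88966334  235.        ] [93.99733509 -8.59026881]
punchtop 245 [ 552.5300758  -293.30554022  245.        ] [ 92.35852542 -11.94294106] [ 565.70935475 -298.91914428  245.        ] [104.16688124  -3.83315211]
vase [627.26078978  95.66967048 135.        ] [628.10615942 124.41756901 135.        ] [626.34479806  64.52017621 135.        ]
[620.35236212  95.86057367  25.        ]
vase sc [634.62269827  89.53884841 135.        ] beaker [446.51383262  86.58727405 100.        ] [454.31619914  84.62108824 100.        ]
jar [719.848548   191.37660485  90.        ] oil [589.75866241 256.23952032 100.        ] dolly [531.38547563 171.64571374  40.        ]
```

Measurements agree: the cradle origin is near (513,-209) at yaw -57.5°, slide_x is about 54 mm and slide_y about +11 mm. The cradle therefore has to be drawn out first. The vase is near (628,94).

Plan:
1. Draw the cradle out by the handle.
2. Tip the vase onto its side on the free bench, letting it pivot in the grip.
3. Regrip it at the waist and lay it in the vees.

I'll go to the handle now.

Emit:
{"name": "carry_out", "arguments": {
  "motion": [
    [0,0,-40,-8.1,0],
    [0,0,-40,0,0],
    [0,0,-40,0,0],
    [20,-7,0,0,0],
    [42,-14,0,0,0],
    [42,-14,0,0,0],
    [42,-14,0,0,0],
    [42,-14,0,0,0],
    [42,-14,0,0,0],
    [42,-14,0,0,0],
    [42,-14,0,0,0],
    [42,-14,0,0,0]
  ]
}}

```text
t: 1.4
eef_pos: [495.3, -275.5, 311.2]
tcp_rot: [-3.141, 0.0, 0.567]
ft_force: [0.5, -0.7, 0.2]
opening: 1.001
grip_force: 0.0
```

Emit:
{"name": "carry_out", "arguments": {
  "motion": [
    [37,-11.5,0,0,0],
    [37,-11.5,0,0,0],
    [37,-11.5,0,0,0],
    [36,-11,0,0,0],
    [0,0,45,0,0],
    [0,0,45,0,0],
    [0,0,45,0,0],
    [0,0,40,0,0],
    [0,0,30,0,0],
    [0,0,20,0,0],
    [0,0,12,0,0],
    [0,0,0,0,0.5]
  ]
}}

```text
t: 2.6
eef_pos: [593.3, -159.7, 73.2]
tcp_rot: [-3.139, 0.002, 0.567]
ft_force: [0.3, 0.1, 0.3]
opening: 0.96
grip_force: 0.0
```

```bash
python3 - <<'E'
from h import *
import cv2
a=cam("top")["color"][140:290,250:490,::-1];b=cam("scene")["color"][205:355,180:420,::-1]
cv2.imwrite("pics/c2.png",np.vstack([cv2.resize(q,None,fx=2,fy=2,interpolation=cv2.INTER_CUBIC) for q in (a,b)]))
E
```

```text
(no output)
```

View pics/c2.png

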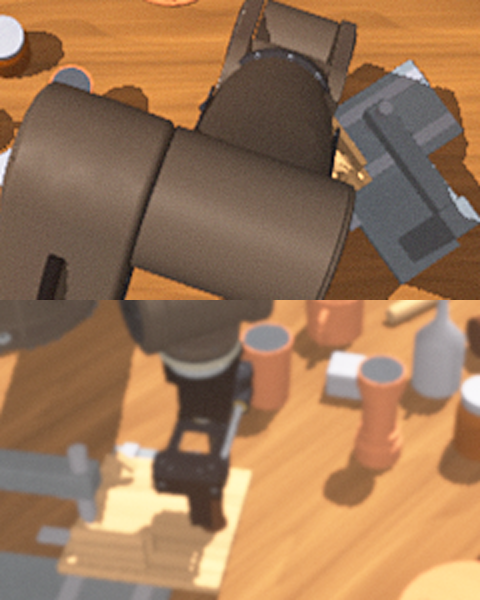

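The handle stands between the open fingers (lower picture, about (207,500)). I'll close on it and draw the cradle out.

Emit:
{"name": "carry_out", "arguments": {
  "motion": [
    [0,0,0,0,1],
    [0,0,0,0,1],
    [0,0,0,0,1],
    [0,0,0,0,1],
    [0,0,0,0,1],
    [0,0,0,0,1],
    [0,0,0,0,1],
    [-1,-4,0,0,1],
    [-2,-8,0,0,1],
    [-2,-9,0,0,1],
    [-2,-9,0,0,1],
    [-2,-8,0,0,1]
  ]
}}

```text
t: 3.9
eef_pos: [565.5, -132.4, 74.7]
tcp_rot: [3.141, -0.0, 0.567]
ft_force: [4.8, -1.2, -3.7]
opening: 0.236
grip_force: 30.0
```

Emit:
{"name": "carry_out", "arguments": {
  "motion": [
    [-1,-5,0,0,1],
    [-1,-3,0,0,1],
    [0,0,0,0,1],
    [0,0,0,0,0],
    [0,0,0,0,0],
    [0,0,0,0,0],
    [0,0,0,0,0],
    [0,0,-30,0,0],
    [0,0,-45,-5,0],
    [0,0,-45,-8.5,0],
    [0,0,-45,-8.5,0],
    [0,0,-45,-8.5,0]
  ]
}}

```text
t: 5.1
eef_pos: [559.7, -127.3, 286.8]
tcp_rot: [3.141, 0.0, 1.105]
ft_force: [-0.3, 0.6, 0.1]
opening: 0.938
grip_force: 0.0
```

Emit:
{"name": "carry_out", "arguments": {
  "motion": [
    [0,0,-10,-8.5,0],
    [0,0,0,-8.5,0],
    [0,0,0,-8.5,0],
    [0,0,0,-8.5,0],
    [0,0,0,-8.5,0],
    [0,0,0,-8.5,0],
    [0,0,0,-8.5,0]
  ]
}}

```text
t: 5.8
eef_pos: [559.9, -127.4, 294.7]
tcp_rot: [-3.141, 0.0, 2.144]
ft_force: [-0.4, 0.0, 0.4]
opening: 1.001
grip_force: 0.0
```

```bash
python3 - <<'E'
from h import *
import cv2
a=cam("top")["color"][160:240,240:440,::-1];b=cam("scene")["color"][210:310,330:430,::-1]
cv2.imwrite("pics/c3.png",np.hstack([cv2.resize(a[:,:100],None,fx=4,fy=4,interpolation=cv2.INTER_CUBIC),cv2.resize(b,None,fx=4,fy=4,interpolation=cv2.INTER_CUBIC)[:320]]))
cv2.imwrite("pics/c4.png",np.vstack([cv2.resize(cam("top")["color"][140:290,330:530,::-1],None,fx=2,fy=2),cv2.resize(cam("scene")["color"][220:370,120:320,::-1],None,fx=2,fy=2)]))
E
```

```text
(no output)
```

View pics/c3.png

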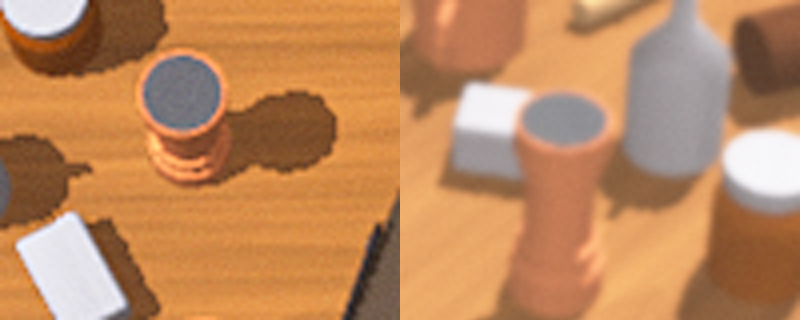

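```bash
python3 - <<'E'
from h import *
a=ray("top",(285.25,183.1),135);b=ray("scene",(371,239.4),135);print(a,b)
print(env.state()["eef_pos"],env.state()["tcp_rot"])
yaw=2.137
for t in (a,b,(a+b)/2):
  d=t-env.state()["eef_pos"];print(d[0]*np.cos(yaw)+d[1]*np.sin(yaw), d[0]*np.sin(yaw)-d[1]*np.cos(yaw))
E
```

```text
[627.55135842  96.06434144 135.        ] [628.56640189  97.39409214 135.        ]
[ 560.00626433 -127.37812507  294.73827347] [-3.14153267e+00  1.07123237e-04  2.13342957e+00]
152.3394700123918 176.86594203601953
152.9172026626617 178.43590227797034
152.62833633752675 177.6509221569949
```

View pics/c4.png

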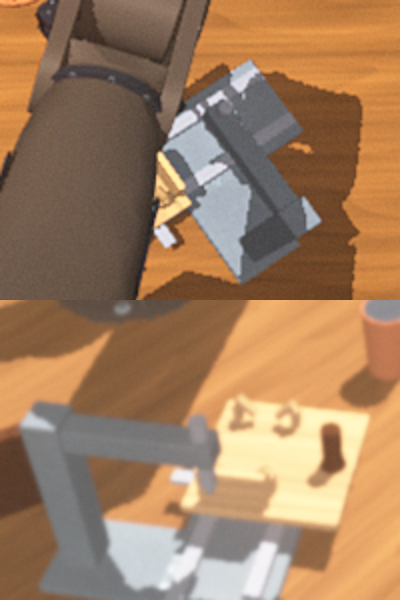

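The cradle now stands drawn out, clear of the punch: the lower picture shows the board under the arm and the vees bare. The vase fix from both cameras is (628,97). Going to the vase, to grip it high at the mouth.

Emit:
{"name": "carry_out", "arguments": {
  "motion": [
    [30.5,35.5,0,0,0],
    [30.5,35.5,0,0,0],
    [30.5,35.5,0,0,0],
    [30.5,35.5,0,0,0],
    [30.5,35.5,0,0,0],
    [0,0,45,0,0],
    [0,0,45,0,0],
    [0,0,40,0,0],
    [0,0,25,0,0],
    [0,0,15,0,0],
    [0,0,0,0,0.3],
    [0,0,0,0,1]
  ]
}}

```text
t: 7.2
eef_pos: [628.1, 96.6, 125.2]
tcp_rot: [3.141, 0.0, 2.136]
ft_force: [0.2, 0.5, 0.2]
opening: 0.882
grip_force: 0.0
```

Emit:
{"name": "carry_out", "arguments": {
  "motion": [
    [0,0,0,0,1],
    [0,0,0,0,1],
    [0,0,0,0,1],
    [0,0,0,0,1],
    [0,0,0,0,1]
  ]
}}

```text
t: 7.7
eef_pos: [627.9, 96.6, 124.9]
tcp_rot: [3.141, 0.0, 2.138]
ft_force: [-0.4, -0.3, 0.3]
opening: 0.469
grip_force: 0.0
```

```bash
python3 - <<'E'
from h import *
import cv2
print(env.state()["opening"],env.state()["grip_force"])
cv2.imwrite("pics/c5.png",cv2.resize(cam("scene")["color"][150:330,290:490,::-1],None,fx=3,fy=3,interpolation=cv2.INTER_CUBIC))
E
```

```text
0.46920236472917126 0.0
```

View pics/c5.png

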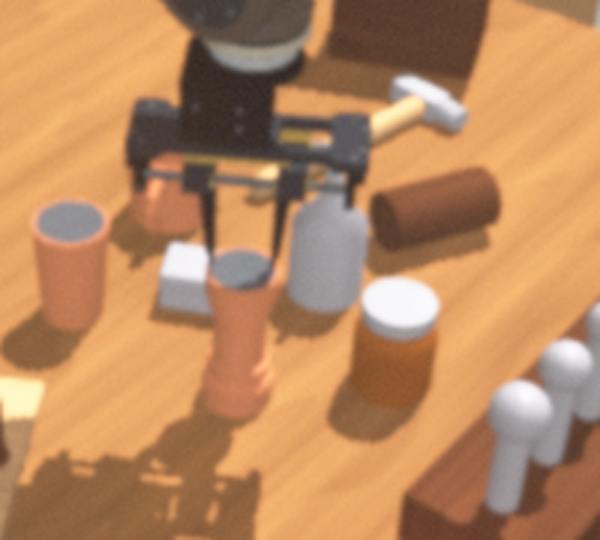

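```bash
python3 - <<'E'
from h import *
s=env.state();print(s["t"],s["opening"],s["grip_force"],s["eef_pos"],s["ft_force"])
for w in(22,30,47):
  for z in (117,135):
    for g in(1,-1):
      q=proj("scene",[628+g*w*.844,96.6+g*w*.537,z]);print(w,z,g,np.round((q-[290,150])*3+1))
E
```

```text
7.75 0.42534939311361913 0.0 [627.86017886  96.63699716 124.86798394] [-1.02035814  1.07696831  1.4965153 ]
22 117 1 [269. 289.]
22 117 -1 [215. 284.]
22 135 1 [271. 272.]
22 135 -1 [215. 267.]
30 117 1 [279. 290.]
30 117 -1 [205. 284.]
30 135 1 [281. 273.]
30 135 -1 [205. 266.]
47 117 1 [301. 292.]
47 117 -1 [184. 282.]
47 135 1 [302. 275.]
47 135 -1 [184. 264.]
```

The fingers kept closing past 60 mm without any force, and the tips end about at the rim (about (212,255) and (275,268)). The effective grip is therefore higher than I assumed. I'll reopen and go 17 mm lower.

Emit:
{"name": "carry_out", "arguments": {
  "motion": [
    [0,0,0,0,0],
    [0,0,0,0,0],
    [0,0,0,0,0],
    [0,0,0,0,0],
    [0,0,0,0,0],
    [0,0,0,0,0],
    [0,0,0,0,0],
    [0,0,0,0,0]
  ]
}}

```text
t: 8.6
eef_pos: [627.8, 96.6, 124.7]
tcp_rot: [-3.142, 0.0, 2.138]
ft_force: [0.6, 0.1, -0.1]
opening: 0.977
grip_force: 0.0
```

Emit:
{"name": "carry_out", "arguments": {
  "motion": [
    [0,0,9,0,0],
    [0,0,8,0,0],
    [0,0,0,0,1],
    [0,0,0,0,1],
    [0,0,0,0,1],
    [0,0,0,0,1],
    [0,0,0,0,1],
    [0,0,0,0,1]
  ]
}}

```text
t: 9.4
eef_pos: [628.1, 96.7, 107.9]
tcp_rot: [3.141, 0.0, 2.138]
ft_force: [0.6, 0.1, 1.0]
opening: 0.611
grip_force: 30.0
```

Now it grips the mouth at the right width, with 30 N. I'll lift it, carry it to the free bench area and set it down lightly.

Emit:
{"name": "carry_out", "arguments": {
  "motion": [
    [0,0,-6,0,1],
    [0,0,-12,0,1],
    [-10,-2.5,0,0,1],
    [-16,-4,0,0,1],
    [-16,-4,0,0,1],
    [-16,-4,0,0,1],
    [-10,-2.5,0,0,1],
    [0,0,8,0,1],
    [0,0,7,0,1],
    [0,0,0,0,1]
  ]
}}

```text
t: 10.4
eef_pos: [649.1, 30.7, 109.2]
tcp_rot: [-3.14, -0.002, 2.138]
ft_force: [-0.2, -0.0, -4.1]
opening: 0.615
grip_force: 30.0
```

Emit:
{"name": "carry_out", "arguments": {
  "motion": [
    [0,0,3,0,1],
    [0,0,1.5,0,1],
    [0,0,0,0,1]
  ]
}}

```text
t: 10.7
eef_pos: [650.8, 30.2, 107.8]
tcp_rot: [3.14, 0.002, 2.139]
ft_force: [-0.6, -2.7, 6.9]
opening: 0.614
grip_force: 30.0
```

Emit:
{"name": "carry_out", "arguments": {
  "motion": [
    [4,0,1,0,1],
    [5,0,0,0,1],
    [5,0,-1,0,1],
    [5,0,-1,0,1]
  ]
}}

```text
t: 11.1
eef_pos: [641.1, 46.0, 110.1]
tcp_rot: [3.138, 0.004, 2.139]
ft_force: [-2.4, -3.5, 10.4]
opening: 0.614
grip_force: 30.0
```

The tool rose along the expected arc, so the vase is tipping about its foot edge. Continuing along the arc.

Emit:
{"name": "carry_out", "arguments": {
  "motion": [
    [8,0,0,0,1],
    [8,0,0,0,1],
    [11.5,0,0.5,0,1],
    [11.5,0,1.5,0,1],
    [11,0,2.5,0,1],
    [11,0,3.5,0,1]
  ]
}}

```text
t: 11.7
eef_pos: [607.1, 98.6, 99.8]
tcp_rot: [3.14, 0.001, 2.138]
ft_force: [-0.5, 0.6, 2.0]
opening: 0.615
grip_force: 30.0
```

Emit:
{"name": "carry_out", "arguments": {
  "motion": [
    [9,0,4,0,1],
    [10,0,5,0,1],
    [9.5,0,6.5,0,1],
    [9,0,7.5,0,1],
    [8,0,8,0,1],
    [7.5,0,9,0,1],
    [6.5,0,9.5,0,1]
  ]
}}

```text
t: 12.4
eef_pos: [574.2, 148.6, 48.7]
tcp_rot: [-3.141, -0.001, 2.138]
ft_force: [-2.8, 3.0, 1.3]
opening: 0.618
grip_force: 30.0
```

```bash
python3 - <<'E'
from h import *
import cv2
print(env.state()["eef_pos"],env.state()["ft_force"])
cv2.imwrite("pics/c6.png",np.hstack([cv2.resize(cam("scene")["color"][180:350,270:450,::-1],None,fx=2.2,fy=3),cv2.resize(cam("top")["color"][140:310,250:430,::-1],None,fx=2.2,fy=3)]))
E
```

```text
[574.22889833 148.62519412  48.72430201] [-2.81673114  3.04662854  1.2919656 ]
```

View pics/c6.png

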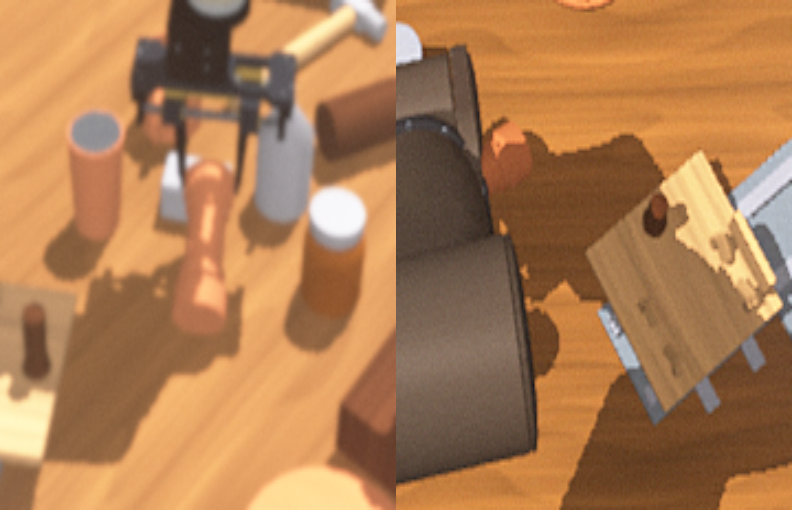

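The vase leans at about 65°: foot at about (205,305) in the left picture, mouth in the gripper. The dolly would be close to the left finger if I went lower here, so I'll lift slightly and bring the vase back 60 mm first.

Emit:
{"name": "carry_out", "arguments": {
  "motion": [
    [-2,0,-10,0,1],
    [-6,0,-14,0,1],
    [-13,0,0,0,1],
    [-16,0,0,0,1],
    [-15,0,0,0,1],
    [-8,0,0,0,1],
    [0,0,0,0,1]
  ]
}}

```text
t: 13.2
eef_pos: [608.0, 95.5, 73.1]
tcp_rot: [-3.141, 0.0, 2.136]
ft_force: [0.7, 0.3, -3.6]
opening: 0.619
grip_force: 30.0
```

Emit:
{"name": "carry_out", "arguments": {
  "motion": [
    [0,0,10,0,1],
    [1,0,9,0,1],
    [2,0,3,0,1]
  ]
}}

```text
t: 13.5
eef_pos: [605.2, 99.9, 50.2]
tcp_rot: [-3.14, 0.0, 2.139]
ft_force: [0.9, -1.3, -2.1]
opening: 0.62
grip_force: 30.0
```

Emit:
{"name": "carry_out", "arguments": {
  "motion": [
    [5,0,8,0,1],
    [4.5,0,8,0,1],
    [3.5,0,8,0,1],
    [1.5,0,4,0,1],
    [0,0,0,0,1]
  ]
}}

```text
t: 14.0
eef_pos: [597.4, 112.4, 23.0]
tcp_rot: [-3.141, -0.001, 2.138]
ft_force: [-1.6, 1.6, 0.1]
opening: 0.617
grip_force: 29.8
```

Emit:
{"name": "carry_out", "arguments": {
  "motion": [
    [1,0,4,0,1],
    [1,0,3,0,1],
    [0,0,0,0,1]
  ]
}}

```text
t: 14.3
eef_pos: [596.6, 113.8, 16.4]
tcp_rot: [-3.141, -0.0, 2.138]
ft_force: [-1.8, 3.3, -0.0]
opening: 0.617
grip_force: 29.9
```

Emit:
{"name": "carry_out", "arguments": {
  "motion": [
    [0.5,0,2,0,1],
    [0.5,0,2,0,1],
    [0,0,0,0,1]
  ]
}}

```text
t: 14.6
eef_pos: [596.2, 114.5, 12.5]
tcp_rot: [-3.141, -0.0, 2.138]
ft_force: [-2.2, 2.3, 0.4]
opening: 0.619
grip_force: 29.9
```

Emit:
{"name": "carry_out", "arguments": {
  "motion": [
    [0,0,2,0,1],
    [0,0,0,0,0.3],
    [0,0,0,0,0.28],
    [0,0,0,0,0.26],
    [0,0,0,0,0.26],
    [0,0,0,0,0.26],
    [-6,0,0,0,0.26],
    [-12,0,0,0,0.26],
    [-14,0,0,0,0.26],
    [-14,0,0,0,0.26],
    [-10,0,0,0,0.26],
    [-3,0,0,0,0.26]
  ]
}}

```text
t: 15.8
eef_pos: [628.8, 63.2, 10.6]
tcp_rot: [3.141, 0.0, 2.137]
ft_force: [-0.4, 0.2, 0.3]
opening: 0.739
grip_force: 0.0
```

Emit:
{"name": "carry_out", "arguments": {
  "motion": [
    [0,0,0,0,1],
    [0,0,0,0,1],
    [0,0,0,0,1],
    [0,0,0,0,1],
    [0,0,0,0,1],
    [0,0,0,0,1]
  ]
}}

```text
t: 16.4
eef_pos: [628.6, 65.2, 11.2]
tcp_rot: [3.14, 0.001, 2.138]
ft_force: [3.8, 4.4, 3.9]
opening: 0.44
grip_force: 29.8
```

The opening of 0.44 matches the 44 mm waist. I'll lift and check.

Emit:
{"name": "carry_out", "arguments": {
  "motion": [
    [0,0,-5,0,1],
    [0,0,-15,0,1],
    [0,0,-30,0,1],
    [0,0,-40,0,1],
    [0,0,-45,0,1],
    [0,0,-45,0,1],
    [0,0,-20,0,1],
    [0,0,0,0,1]
  ]
}}

```text
t: 17.2
eef_pos: [628.5, 64.6, 214.5]
tcp_rot: [3.138, 0.003, 2.138]
ft_force: [-0.5, 0.2, -5.2]
opening: 0.438
grip_force: 29.1
```

```bash
python3 - <<'E'
from h import *
import cv2
print(env.state()["eef_pos"],env.state()["moment"])
k=cv2.INTER_CUBIC
c6=cv2.imread("pics/c6.png")[:,396:]
a=cv2.resize(cv2.resize(c6,(180,170),interpolation=cv2.INTER_AREA)[40:150,75:180],None,fx=4,fy=4,interpolation=k) # px offset 325,180
f=cam("scene")["color"][...,::-1];cv2.imwrite("pics/full_s.png",f);cv2.imwrite("pics/full_t.png",cam("top")["color"][...,::-1])
b=cv2.resize(f[260:370,200:295],None,fx=4,fy=4,interpolation=k)
# rows: cradle views above, vase below
v=cv2.resize(f[180:250,310:420],None,fx=2,fy=2,interpolation=k)
out=np.zeros((590,800,3),np.uint8);out[:440,:420]=a;out[:440,420:800]=b;out[445:585,:220]=v
t=cv2.resize(cam("top")["color"][150:220,260:400,::-1],None,fx=2,fy=2,interpolation=k);out[445:585,230:510]=t
cv2.imwrite("pics/c7.png",out)
E
```

```text
[628.52177415  64.58318054 214.5078604 ] [ 0.04852492 -0.12867385  0.0111072 ]
```

View pics/c7.png

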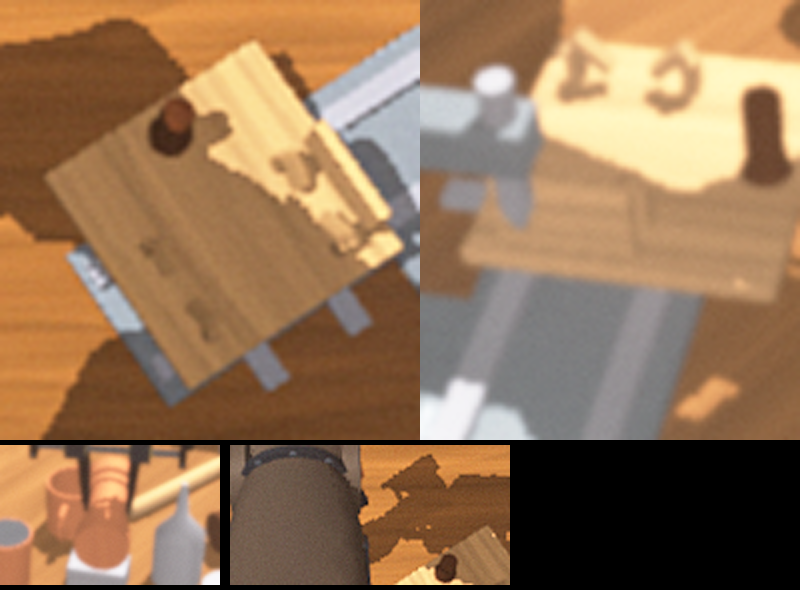

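```bash
cat >> h.py <<'E'
def W(p,c,z): a=p[2];return [p[0]+c[0]*np.cos(a)-c[1]*np.sin(a),p[1]+c[0]*np.sin(a)+c[1]*np.cos(a),z]
E
python3 - <<'E'
from h import *
A=lambda x,y:np.array((325+(x+.5)/4-.5,180+(y+.5)/4-.5)); B=lambda x,y:np.array((200+(x-419.5)/4-.5,260+(y+.5)/4-.5))
ob=[("top",(-90,120),50,A(47,177)),("top",(90,120),50,A(256,42)),("top",(90,-60),50,A(403,248)),("top",(-90,-60),50,A(194,390)),("top",(0,95),110,A(181,110)),
("scene",(90,120),50,B(776,292)),("scene",(90,-60),50,B(463,250)),("scene",(0,95),110,B(763,92))]
def f(p,n=None): return np.concatenate([proj(c,W(p,q,z))-u for c,q,z,u in ob if n in(None,c)])
for n in(None,"top","scene"):
  s=least_squares(f,[490,-170,-1],args=(n,));print(n,s.x,np.round(s.fun,1))
p=least_squares(f,[490,-170,-1]).x
h=np.array([559.7,-127.3]);o=h-95*np.array([.844,.537]);print("from grip",o)
print("orig-46x-11y",513-46*.537-11*.844,-209+46*.844-11*.537)
tip=ray("scene",B(513,228),137);print("tip",tip)
print("foot centre if level",proj("scene",[666,5.5,233]),"mouth",proj("scene",[594,119,233]),"seen",310+100/2,180+(545-445)/2)
E
```

```text
None [ 478.72603074 -177.42979375   -1.0135049 ] [-0.9 -0.4 -0.3 -1.1  0.5 -0.5 -0.7 -0.1 -0.6  0.7 -0.4 -0.3 -0.9  0.4
 -0.7  0.3]
top [ 477.88417214 -178.43185636   -1.01635555] [-0.5 -0.3  0.2 -0.8  0.8 -0.1 -0.4  0.1 -0.1  1. ]
scene [ 479.68726495 -175.62737907   -1.02156506] [ 0.1 -0.3 -0.2 -0.   0.1  0.3]
from grip [ 479.52  -178.315]
orig-46x-11y 479.014 -176.083
tip [ 556.23964265 -299.43791484  137.        ]
foot centre if level [360.47524627 231.0024759 ] mouth [366.64636932 196.16294992] seen 360.0 230.0
```

The fits agree: cradle origin (479,-177), slide_x about 7 mm, slide_y about 0. The vase hangs level, with its foot centre seen at (360,230) against (360,231) predicted. I'll carry it over the vees.

Emit:
{"name": "carry_out", "arguments": {
  "motion": [
    [-5,-10,0,0.4,1],
    [-11,-24,0,0,1],
    [-17,-35,0,0,1],
    [-17,-36,0,0,1],
    [-17,-36,0,0,1],
    [-17,-36,0,0,1],
    [-17,-36,0,0,1],
    [-11,-24,0,0,1],
    [-6,-13,0,0,1],
    [-3,-6,0,0,1],
    [0,0,0,0,1],
    [0,0,0,0,1]
  ]
}}

```text
t: 18.6
eef_pos: [475.8, -173.2, 210.5]
tcp_rot: [3.142, -0.0, 2.131]
ft_force: [0.4, -0.4, -4.6]
opening: 0.438
grip_force: 29.1
```

Emit:
{"name": "carry_out", "arguments": {
  "motion": [
    [-1,0.5,20,0,1],
    [-1,0,35,0,1],
    [0,0,35,0,1],
    [0,0,22,0,1],
    [0,0,12,0,1],
    [0,0,0,0,1],
    [0,0,0,0,1]
  ]
}}

```text
t: 19.3
eef_pos: [477.7, -175.1, 87.4]
tcp_rot: [3.141, 0.001, 2.132]
ft_force: [0.2, 0.1, -3.9]
opening: 0.441
grip_force: 29.1
```

Emit:
{"name": "carry_out", "arguments": {
  "motion": [
    [0,0,2,0,1],
    [0,0,2,0,1],
    [0,0,1,0,1],
    [0,0,0,0,1]
  ]
}}

```text
t: 19.7
eef_pos: [477.0, -175.3, 81.9]
tcp_rot: [3.141, 0.0, 2.131]
ft_force: [0.4, 0.2, -3.6]
opening: 0.437
grip_force: 29.1
```

Emit:
{"name": "carry_out", "arguments": {
  "motion": [
    [0,0,1.5,0,1],
    [0,0,1.5,0,1],
    [0,0,0,0,1]
  ]
}}

```text
t: 20.0
eef_pos: [477.3, -175.3, 78.9]
tcp_rot: [3.141, 0.001, 2.131]
ft_force: [0.8, -0.1, -0.4]
opening: 0.443
grip_force: 29.5
```

Emit:
{"name": "carry_out", "arguments": {
  "motion": [
    [0,0,1,0,1],
    [0,0,1,0,1],
    [0,0,0,0,1]
  ]
}}

```text
t: 20.3
eef_pos: [478.0, -175.8, 78.3]
tcp_rot: [3.14, 0.003, 2.131]
ft_force: [-2.3, 0.9, 17.0]
opening: 0.445
grip_force: 31.0
```

Seated, with contact at axis height 97. I'll ease the load, let go and rise.

Emit:
{"name": "carry_out", "arguments": {
  "motion": [
    [0,0,-1.5,0,1],
    [0,0,0,0,0.4],
    [0,0,0,0,0.3],
    [0,0,0,0,0],
    [0,0,0,0,0],
    [0,0,0,0,0],
    [0,0,-10,0,0],
    [0,0,-30,0,0],
    [0,0,-45,0,0],
    [0,0,-45,0,0],
    [0,0,-45,8.5,0],
    [0,0,-30,8.5,0]
  ]
}}

```text
t: 21.5
eef_pos: [477.1, -175.3, 287.3]
tcp_rot: [3.139, 0.003, 1.829]
ft_force: [0.2, 0.1, -0.8]
opening: 0.998
grip_force: 0.0
```

Emit:
{"name": "carry_out", "arguments": {
  "motion": [
    [0,0,0,8.5,0],
    [0,0,0,8.5,0],
    [0,0,0,8.5,0],
    [0,0,0,8.5,0],
    [0,0,0,8.5,0],
    [0,0,0,8.5,0],
    [0,0,0,8.5,0],
    [0,0,0,8.5,0],
    [0,0,0,5,0],
    [0,0,0,0,0]
  ]
}}

```text
t: 22.5
eef_pos: [476.8, -175.1, 283.9]
tcp_rot: [3.141, -0.0, 0.559]
ft_force: [-0.3, 0.8, 0.5]
opening: 1.001
grip_force: 0.0
```

```bash
python3 - <<'E'
from h import *
import cv2
s=env.state();print(s["eef_pos"],s["tcp_rot"])
f=cam("scene")["color"][...,::-1];cv2.imwrite("pics/fs2.png",f);g=cam("top")["color"][...,::-1];cv2.imwrite("pics/ft2.png",g)
p=(479,-177.3,-1.0105)
for n,im in(("scene",f),("top",g)):
  h=cv2.cvtColor(im,cv2.COLOR_BGR2HSV).astype(int)
  # copper mask inside window around the predicted vase
  P=np.array([proj(n,W(p,c,z)) for c in((-69,0),(66,0)) for z in(67,127)]);lo=P.min(0).astype(int)-22;hi=P.max(0).astype(int)+22
  w=h[lo[1]:hi[1],lo[0]:hi[0]];m=(w[...,0]<=11)&(w[...,1]>100)&(w[...,2]>110)
  print(n,lo,hi,[np.round(proj(n,W(p,c,97)),1) for c in((-69,0),(66,0))])
  for r in m[::2,::2]: print("".join("#" if v else "." for v in r))
E
```

```text
[ 476.77020545 -175.14411327  283.88627172] [ 3.14113118e+00 -1.51469530e-04  5.59053804e-01]
scene [212 231] [276 334] [array([252.8, 263. ]), array([236.3, 303.1])]
................................
................................
................................
................................
................................
................................
................................
................................
................................
................................
................................
................................
................................
................................
................................
...............####.............
..............###...###.........
..............##......####......
.............####......###......
..............#........###......
..............#.......####......
.............#........###.......
......................###.......
......................##........
......................#.........
.....................#..........
....................##..........
....................#...........
.........
[... 1863 characters left out ...]
.........................
............................................
............................................
............................................
............................................
............................................
............................................
............................................
............................................
............................................
............................................
.#..........................................
............................................
#...........................................
............................................
............................................
```

Emit:
{"name": "carry_out", "arguments": {
  "motion": [
    [20,-18,0,0,0],
    [34,-31,0,0,0],
    [34,-31,0,0,0],
    [34,-31,0,0,0],
    [34,-31,0,0,0],
    [34,-31,0,0,0],
    [20,-18,0,0,0]
  ]
}}

```text
t: 23.3
eef_pos: [553.6, 101.1, 283.4]
tcp_rot: [-3.141, -0.0, 0.565]
ft_force: [0.3, -0.7, -0.9]
opening: 0.999
grip_force: 0.0
```

```bash
python3 - <<'E'
from h import *
import cv2
s=env.state();print(s["eef_pos"],s["tcp_rot"])
p=(479,-177.3,-1.0105)
for n in("top","scene"):
  im=cam(n)["color"];cv2.imwrite(f"pics/{n}3.png",im[...,::-1])
  xs=np.arange(-90,91,1.);ys=np.arange(-50,51,1.)
  M=np.array([[proj(n,W(p,(x,y),110)) for y in ys] for x in xs],np.float32)
  r=cv2.remap(im,M[...,0],M[...,1],cv2.INTER_CUBIC);cv2.imwrite(f"pics/rect_{n}.png",r[...,::-1])
  h=cv2.cvtColor(r,cv2.COLOR_RGB2HSV).astype(int)
  print(n)
  for i in range(0,181,3): print(int(xs[i]),"".join("#" if (a<=11 and b>95 and c>60) else "." for a,b,c in h[i,::2]), r[i,50])
E
```

```text
[553.59811756 101.07706906 283.37651418] [-3.14148827e+00 -2.19403193e-04  5.64623916e-01]
top
-90 ................................................... [250 221 149]
-87 ................................................... [250 217 143]
-84 ................................................... [251 222 153]
-81 ................................................... [252 226 154]
-78 ................................................... [255 236 162]
-75 ................................................... [255 216 149]
-72 ....................#....#..#...................... [138 102  84]
-69 ...........#..........................#............ [56 58 69]
-66 ..........#####......................##............ [79 79 84]
-63 ..........#############################............ [212 137 107]
-60 ...........#######....................#............ [255 177 108]
-57 ..........#####...##...............#####........... [252 172 101]
-54 ...........#######...............######............ [253 177 106]
-51 ...........#############........########........... [255 183 106]
-48 ...........################
[... 6758 characters left out ...]
2 121  85]
63 ..................#########################........ [194 121  86]
66 ..................########################......... [195 123  88]
69 ..................########################......... [194 121  84]
72 ..................########################......... [196 125  88]
75 ..................#########################........ [197 125  88]
78 ..................#########################........ [194 122  89]
81 ...................#######################......... [191 127  91]
84 ................................................... [193 139 101]
87 ................................................... [196 149 108]
90 ................................................... [210 164 118]
```

The rectified top view shows the vase seated straight on the vee line. Corrected for parallax, its foot is at cradle x of about 69.5 (gap about 3.5 mm), with the sideways error about 0. Back to the handle, where I'll use the slide stop at 0 as an exact reference.

Emit:
{"name": "carry_out", "arguments": {
  "motion": [
    [-12,20,0,0.3,0],
    [-21,35,0,0,0],
    [-21,35,0,0,0],
    [-21,35,0,0,0],
    [-21,35,0,0,0],
    [-21,35.5,0,0,0],
    [0,0,45,0,0],
    [0,0,45,0,0],
    [0,0,45,0,0],
    [0,0,40,0,0],
    [0,0,22,0,0],
    [0,0,10,0,0.3]
  ]
}}

```text
t: 24.6
eef_pos: [555.8, -130.1, 74.3]
tcp_rot: [-3.139, 0.002, 0.556]
ft_force: [-0.1, 0.4, 0.9]
opening: 0.959
grip_force: 0.0
```

Emit:
{"name": "carry_out", "arguments": {
  "motion": [
    [0,0,0,0,1],
    [0,0,0,0,1],
    [0,0,0,0,1],
    [0,0,0,0,1],
    [0,0,0,0,1],
    [0,0,0,0,1],
    [0,0,0,0,1],
    [0,0,0,0,1],
    [0,0,0,0,1]
  ]
}}

```text
t: 25.5
eef_pos: [557.0, -129.6, 76.2]
tcp_rot: [-3.141, 0.0, 0.555]
ft_force: [-1.4, 0.6, 0.7]
opening: 0.237
grip_force: 30.0
```

Emit:
{"name": "carry_out", "arguments": {
  "motion": [
    [0,-1.5,0,0,1],
    [0,-2,0,0,1],
    [0,-2,0,0,1],
    [0,-2,0,0,1],
    [0,0,0,0,1]
  ]
}}

```text
t: 26.0
eef_pos: [552.9, -123.0, 76.2]
tcp_rot: [-3.141, 0.0, 0.555]
ft_force: [1.0, 0.0, -0.6]
opening: 0.236
grip_force: 30.0
```

Emit:
{"name": "carry_out", "arguments": {
  "motion": [
    [0,-1.5,0,0,1],
    [0,-1.5,0,0,1],
    [0,0,0,0,1]
  ]
}}

```text
t: 26.3
eef_pos: [552.6, -122.1, 76.3]
tcp_rot: [3.138, -0.001, 0.555]
ft_force: [4.2, -10.7, -5.9]
opening: 0.235
grip_force: 30.0
```

The x stop is found at TCP (552.6,-122.1), so slide_x = 0 there. Now the y stop, for the sideways reference.

Emit:
{"name": "carry_out", "arguments": {
  "motion": [
    [0,2,0,0,1],
    [2,4,0,0,1],
    [4,0,0,0,1],
    [6,0,0,0,1],
    [6,0,0,0,1],
    [6,0,0,0,1],
    [6,0,0,0,1],
    [5,0,0,0,1],
    [4,0,0,0,1],
    [2,0,0,0,1],
    [0,0,0,0,1]
  ]
}}

```text
t: 27.4
eef_pos: [590.1, -103.9, 76.2]
tcp_rot: [3.141, -0.001, 0.555]
ft_force: [0.4, 1.4, -0.0]
opening: 0.238
grip_force: 30.0
```

Emit:
{"name": "carry_out", "arguments": {
  "motion": [
    [1.5,0,0,0,1],
    [1.5,0,0,0,1],
    [1.5,0,0,0,1],
    [1,0,0,0,1],
    [0,0,0,0,1]
  ]
}}

```text
t: 27.9
eef_pos: [594.4, -101.3, 76.2]
tcp_rot: [3.141, -0.0, 0.555]
ft_force: [-0.9, -0.7, -0.6]
opening: 0.237
grip_force: 30.0
```

Emit:
{"name": "carry_out", "arguments": {
  "motion": [
    [1.5,0,0,0,1],
    [1.5,0,0,0,1],
    [0,0,0,0,1]
  ]
}}

```text
t: 28.2
eef_pos: [597.0, -99.6, 76.2]
tcp_rot: [3.141, -0.0, 0.555]
ft_force: [-0.7, 0.2, -0.4]
opening: 0.237
grip_force: 30.0
```

Emit:
{"name": "carry_out", "arguments": {
  "motion": [
    [1.5,0,0,0,1],
    [1,0,0,0,1],
    [0,0,0,0,1]
  ]
}}

```text
t: 28.5
eef_pos: [597.3, -99.3, 76.1]
tcp_rot: [-3.141, 0.004, 0.555]
ft_force: [-11.6, -7.9, 3.0]
opening: 0.237
grip_force: 30.0
```

Both stops agree with the camera's punch position to within 1 mm. Target TCP coordinates along the cradle axes are X=516.6 for the foot ring, X=582.6 for the mouth ring, and Y=408.1. Moving in.

Emit:
{"name": "carry_out", "arguments": {
  "motion": [
    [-3,2,0,0,1],
    [-5,5,0,0,1],
    [-5,6,0,0,1],
    [-5,6,0,0,1],
    [-5,6,0,0,1],
    [-5,6,0,0,1],
    [-5,6,0,0,1],
    [-5,6,0,0,1],
    [-5,6,0,0,1],
    [-3,6,0,0,1],
    [0,6,0,0,1],
    [0,6,0,0,1]
  ]
}}

```text
t: 29.7
eef_pos: [594.8, -180.3, 76.2]
tcp_rot: [-3.141, 0.001, 0.555]
ft_force: [-3.3, 1.2, 1.0]
opening: 0.238
grip_force: 30.0
```

```bash
cat >> h.py <<'E'
def rep(X,Y):
    P=np.mean([env.state()["eef_pos"][:2] for _ in range(1)],0);a=-1.0105
    ex=np.array([np.cos(a),np.sin(a)]);ey=np.array([-np.sin(a),np.cos(a)])
    d=(X-P@ex)*ex+(Y-P@ey)*ey;y=.555
    print("now X,Y",P@ex,P@ey,"tool dx,dy",d@[np.cos(y),np.sin(y)],d@[np.sin(y),-np.cos(y)],env.state()["ft_force"])
E
python3 -c "
from h import *
rep(516.6,408.1)
a=-1.0105;print(np.array([552.6,-122.1])@[np.cos(a),np.sin(a)],np.array([597.3,-99.3])@[-np.sin(a),np.cos(a)])"
```

```text
now X,Y 468.8659001413763 408.013317623494 tool dx,dy 0.3394953708976262 47.73297126767406 [-3.2760291   1.22646674  0.99261423]
397.1028436630474 453.19971993016026
```

Emit:
{"name": "carry_out", "arguments": {
  "motion": [
    [0,6,0,0,1],
    [0,6,0,0,1],
    [0,6,0,0,1],
    [0,6,0,0,1],
    [0.3,6,0,0,1],
    [0,6,0,0,1],
    [0,5,0,0,1],
    [0,3,0,0,1],
    [0,2,0,0,1],
    [0,0,0,0,1]
  ]
}}

```text
t: 30.7
eef_pos: [619.9, -219.0, 76.3]
tcp_rot: [3.141, -0.0, 0.555]
ft_force: [-1.4, -2.0, -1.4]
opening: 0.235
grip_force: 30.0
```

```bash
python3 - <<'E'
from h import *
import cv2
rep(516.3,408.2)
f=cam("scene")["color"];cv2.imwrite("pics/s8.png",f[...,::-1])
R1=ray("scene",(0,0),137)
# predicted: punch tip, ring_foot top and ring edges
o=(-0,)
a=-1.0105;ex=np.array([np.cos(a),np.sin(a)]);ey=np.array([-np.sin(a),np.cos(a)])
pt=547.1*ex+313.2*ey
print("tip px",proj("scene",[*pt,137]),"tip shaft",proj("scene",[*pt,170]))
c=proj("scene",[*pt,123]).astype(int);print(c)
h=cv2.cvtColor(f,cv2.COLOR_RGB2HSV).astype(int)[c[1]-24:c[1]+40,c[0]-26:c[0]+30]
for i,r in enumerate(h): print(c[1]-24+i,"".join("#" if (q[0]<=11 and q[1]>95) else ("o" if q[1]<70 else ".") for q in r))
E
```

```text
now X,Y 514.9775401257886 408.75602395560963 tool dx,dy -0.549012010171126 1.3253861968493938 [-1.44190581 -2.04702761 -1.37914251]
tip px [223.74564821 315.91482156] tip shaft [221.56836457 304.46806661]
[224 320]
296 oooooooooooooooooooooooooooooooo.#####.....####....###oo
297 oooooooooooooooooooooooooooooooo#####........####.###.oo
298 ooooooooooooooooooooooooooooooo.#####.........#######.o.
299 ooooooooooooooooooooooooooooooo######..........#####.o..
300 oooooooooooooooooooooooooooooo.#######..........####.oo.
301 oooooooooooooooooooooooooooooo#######..........#####ooo.
302 ...oooooooooooooooooooooooooo.######........######.ooooo
303 ............ooooooooooooooooo.######........####..oooooo
304 ...............#...oooooooooo.######........##.ooooooooo
305 ....................oooooooooo#####.........##.ooooooooo
306 ....................oooooooooo####..........##.ooooooooo
307 .....................ooooooooo###..........###oooooooooo
308 .....................ooooooooo.##..........##.oooooooooo
309 .....................ooooooooo.#...........##ooooooooooo
310 .....................oooooo
[... 2318 characters left out ...]
.............................
349 ooo.....................................................
350 ooo.....................................................
351 oo......................................................
352 oo......................................................
353 o.......................................................
354 o.......................................................
355 ........................................................
356 ........................................................
357 ........................................................
358 ........................................................
359 ........................................................
```

The tip is seen at (223.8,315) against (223.7,315.9) predicted, so the frames agree. A small correction, then the one-second stop.

Emit:
{"name": "carry_out", "arguments": {
  "motion": [
    [-0.5,1.7,0,0,1],
    [0,0,0,0,1],
    [0,0,0,0,1]
  ]
}}

```text
t: 31.05
eef_pos: [620.4, -220.1, 76.3]
tcp_rot: [3.141, -0.001, 0.555]
ft_force: [2.9, 1.6, -1.1]
opening: 0.238
grip_force: 30.0
```

```bash
python3 -c "
from h import *
rep(516.7,408.2)"
```

```text
now X,Y 516.1790305692446 408.60780977368796 tool dx,dy -0.4050448424939749 0.5231220076293495 [ 2.85762547  1.60924318 -1.12386474]
```

Emit:
{"name": "carry_out", "arguments": {
  "motion": [
    [-0.2,0.4,0,0,1],
    [0,0,0,0,1],
    [0,0,0,0,1],
    [0,0,0,0,1],
    [0,0,0,0,1],
    [0,0,0,0,1],
    [0,0,0,0,1],
    [0,0,0,0,1],
    [0,0,0,0,1],
    [0,0,0,0,1],
    [0,0,0,0,1],
    [0,0,0,0,1]
  ]
}}

```text
t: 32.25
eef_pos: [620.1, -220.7, 76.2]
tcp_rot: [3.141, 0.0, 0.555]
ft_force: [0.1, 3.0, -0.1]
opening: 0.236
grip_force: 30.0
```

Emit:
{"name": "carry_out", "arguments": {
  "motion": [
    [0,0,0,0,1],
    [0,2,0,0,1],
    [0,4,0,0,1],
    [0,7,0,0,1],
    [0,8,0,0,1],
    [0.3,8,0,0,1],
    [0,8,0,0,1],
    [0,8,0,0,1],
    [0,8,0,0,1],
    [0,7,0,0,1],
    [0,4,0,0,1],
    [0,1.5,0,0,1]
  ]
}}

```text
t: 33.45
eef_pos: [654.9, -276.8, 76.2]
tcp_rot: [3.141, 0.0, 0.555]
ft_force: [-2.7, 1.4, 3.1]
opening: 0.236
grip_force: 30.0
```

Emit:
{"name": "carry_out", "arguments": {
  "motion": [
    [0,0,0,0,1],
    [0,0,0,0,1]
  ]
}}

```text
t: 33.65
eef_pos: [655.1, -276.8, 76.3]
tcp_rot: [3.14, -0.0, 0.555]
ft_force: [-0.6, -3.5, -0.6]
opening: 0.24
grip_force: 30.0
```

```bash
python3 -c "
from h import *
rep(582.7,408.2)"
```

```text
now X,Y 582.5799679769272 407.8512589074246 tool dx,dy 0.349371927153008 0.11818330140521308 [-0.61394334 -3.54389333 -0.63105936]
```

Emit:
{"name": "carry_out", "arguments": {
  "motion": [
    [0,0,0,0,0.5],
    [0,0,0,0,0.3],
    [0,0,0,0,0.1],
    [0,0,0,0,0],
    [0,0,0,0,0],
    [0,0,0,0,0],
    [0,0,-10,0,0],
    [0,0,-25,0,0],
    [0,0,-30,0,0],
    [0,0,-35,0,0],
    [10,0,-30,0,0],
    [10,0,-10,0,0]
  ]
}}

```text
t: 34.85
eef_pos: [672.9, -266.2, 221.2]
tcp_rot: [3.137, -0.003, 0.554]
ft_force: [-0.6, 0.0, -0.1]
opening: 0.995
grip_force: 0.0
```

```bash
python3 - <<'E'
from h import *
import cv2
a=-1.0105
f=cam("scene")["color"];cv2.imwrite("pics/s9.png",f[...,::-1])
s=env.state();print(s["t"],s["eef_pos"],s["ft_force"])
ex=np.array([np.cos(a),np.sin(a)]);ey=np.array([-np.sin(a),np.cos(a)])
o=582.6*ex+(407.9-95)*ey;p=(o[0],o[1],a)
xs=np.arange(-90,91,1.);ys=np.arange(-50,51,1.)
M=np.array([[proj("scene",W(p,(x,y),110)) for y in ys] for x in xs],np.float32)
r=cv2.remap(f,M[...,0],M[...,1],cv2.INTER_CUBIC);h=cv2.cvtColor(r,cv2.COLOR_RGB2HSV).astype(int)
for i in range(0,181,6): print(int(xs[i]),"".join("#" if (u<=11 and v>95 and w>60) else ("o" if v<70 else ".") for u,v,w in h[i,::2]))
pr=proj("scene",[*o+95*ey,110]);print("handle top px",pr,f[int(pr[1])+4,int(pr[0])-12:int(pr[0])+13:2].sum(1))
E
```

```text
34.9 [ 674.00829233 -265.16329872  221.24812706] [-0.37155673 -0.44410409  0.49593256]
-90 ........ooooooooooooooooooooooooooooooooooooooooooo
-84 ..........ooooooooooooooooooooooooooooooooooooooooo
-78 .........#.oooooooooo...........ooooooooooooooooooo
-72 ...........#ooooooooo................oooooooooooooo
-66 ............###.ooooo....................oooooooooo
-60 ............######.oo.##.................#.oooooooo
-54 ............#######################......###ooooooo
-48 .............######...............##########.oooooo
-42 .............#####...................########.ooooo
-36 ...............##########.......#......######......
-30 ................#########..........##########......
-24 .................########............########......
-18 ..................######..............#####........
-12 ..................######...............###......oo.
-6 oooooooooo........######..............####.........
0 ooooooooooo.......######..............###..........
6 ooooooooooo.......######..............###..........
12 ooooooooooo.......#####...............###..........
18 ooooooooooo.......##..................###........oo
24 ooooooooooo......##...................###........oo
30 oooooooooo.......###...................##.......ooo
36 oooooooooo.........................#######......ooo
42 oooooooooo..........................######.........
48 oooooooooo..........................######.........
54 oooooooooo..........................#######....ooo.
60 oooooooooo.....##################...########.......
66 oooooooooo....##############################.......
72 ooooooooooo...###############################......
78 ooooooooooo....##############################......
84 oooooooooo.........................................
90 oooooooooo.........................................
handle top px [265.62809598 343.7807572 ] [688 689 683 678 614 361 315 315 322 313 467 657 665]
```

The handle and the vase are where expected: the vase's foot is still at the board and the tip is over the mouth ring. The arm is clear, so I'm handing in.

```bash
python3 -c "
from cell import env
print(env.job_done())"
```

```text
the job is handed in; nothing more can be done
None
```

The job is handed in: the vase lies in both vees with its foot about 4 mm from the end board, and the punch paused for over a second above the foot-side ring and now stands over the mouth-side ring, within about 1–2 mm by my measurements (no verdict was returned).

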